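# Two limes from the gravity rack

### The arm

A 6-joint arm with a two-finger parallel gripper is mounted at the origin on the work surface. World frame = base frame: x ahead of the robot, y to its left, z up, the work surface at z = 0. Lengths are in m, angles in rad, forces in N, time in s.
With the tool pointing down it reaches from about 0.35 to 0.875 m from the base axis. Payload 4.2 kg.
Tool frame: the origin (TCP) lies between the finger pads; the fingertips stand manip.tip_reach ahead of it and the grasp point (between the pads) lies 8 mm behind it (manip.tip_reach is the distance from the TCP to the fingertips, in m); z points along the fingers, y is the direction in which the jaws open and shut (so a half turn about z gives the same grasp; the last joint's range is limited). The gripper opens to 85 mm and grips with 20 to 120 N. Pads are 22 mm wide; open, the fingers measure 114 mm over their backs; the gripper's body (76 mm by 85 mm) begins 54 mm behind the grasp point. The pads swing forward as they close: fully open they stand 13 mm farther back than shut.
Start: joints at [1.553, 0.385, 0.008, 0, -1.194, -0.259], TCP at [0.171, 0.601, 0.242] pointing down, gripper open.
Joint ranges: [-3.14, 3.14], [-1.21, 2.06], [-1.07, 1.41], [-3.16, 2.05], [-2.99, -0.16], [-3.1, 3.1]. Speed limits (rad/s): [2.79, 2.79, 3.14, 3.14, 3.14, 3.14].

### API

Orientations are given as a unit quaternion [x, y, z, w].
In Python, from plant import manip, effector, readout, imaging gives the robot as it stands. Calls block until the motion is done:
- manip.goto(position, orientation): joint-space move of the TCP to a pose.
- manip.move_linear(position, rotation=None, max_speed=0.15): straight line of the TCP; rotation=None keeps the orientation; max_speed is the mean speed in m/s.
- manip.move_joints(angles): joint-space move.
- effector.grip(opening, squeeze=None): finger opening in m; squeeze is the grip in N (None keeps the last); returns when the fingers have stopped.
- manip.hold(seconds).
- manip.inverse_kinematics(position, orientation): joint angles nearest the present ones, or None.
- readout.read_state(): the state.
- imaging.capture(name): name is "scene" or "top" or "wrist"; returns the picture (420x560x3 uint8, blue, green, red); there is no depth.
- imaging.camera_model(name): a dict with "camera_matrix" (3x3 intrinsics, pixels), "eye" and "attitude" of the camera in the world. Camera axes: x right, y down, z forward; pixel columns grow to the right and rows downward; lengths in m; the calibration is good to about 2 mm. A picture is of the moment at which its call begins: read the wrist's pose just before it. camera_model takes no time and is no camera call; for the wrist camera it gives the pose at the moment of the call.
A pose or a line that the arm cannot do raises manip.MotionError and nothing moves.
- manip.sign_off(): hands the job in, once; it reports no verdict.
Trained networks look in the newest picture that a camera, given by its name, has taken for a name from the list of things; names that differ only in an ending like _2 or _b are one class to them, and where a whole thing is asked for, a point or a joint stands for the part that bears it (a point fixed in the world has none). Each returns a list of dicts, best first, with "confidence" (0 to 1); they miss things now and then, are a little off and sometimes report something else, mostly with a low value. They report only what shows in the picture. A call takes as long as a camera call. They do not tell look-alikes from the thing itself.
- imaging.boxes_of(target, camera): "extent" ([centre column, centre row, width, height] in pixels, round what is visible of it).
- imaging.landmark_of(target, camera): "position" ([column, row] in pixels: a listed point, or the origin of a listed thing).
The state is a dict: "clock": time; "qpos": joint angles; "joint_vel": joint speeds; "tau": joint torques, N m; "tool_pos": TCP position; "tcp_rot": TCP orientation; "force": force on the tool from outside, world axes, zero at the start; "wrist_torque": the same for the moment, N m; "grip_width": finger opening in m.
Only numpy, scipy, OpenCV 4.12 (cv2) and the standard library are available. Lean on these libraries where they do the work, as an engineer would, in place of code of your own. Each camera call takes 0.05 s, during which the arm holds its last target.

### The job

Let exactly two limes out into the tray of the rack that holds the green limes: push its blue paddle all the way down with the fingertips, keep it down until one lime has rolled into the tray, let the paddle come right up so that the next lime rolls to the gate, and press once more in the same way. The third lime stays in the lane and the paddle ends up again. Do not touch or lift any fruit, leave the other rack's paddle alone and do not move the other things on the table.

Things in the scene. Friction and masses are not known exactly. Their poses are not given: they have to be found in the camera images.
- lime_rack: lime rack, fixed. +x runs from paddle to tray (roughly away from the robot), z up; origin on the table below the lever's pivot. Base x -145 to 275 mm, 100 wide; pivot posts 106 high at x 0, y +-47; wire lane x -20 to 185, rails 100 high at the back, 70 at the gate, holds three limes; red gate at x 130; white tray 120 x 110, x 160 to 280, walls 63 high, end wall 82, floor 12
- lime_paddle (a point): middle of the top face of the blue paddle (36 along the lever x 32 mm, 8 thick) of the lime rack's rocking lever, 120 mm from the pivot on the robot's side; 126 mm above the table at rest, about 77 fully down, nothing below it but the base. At rest it leans 0.2 rad, outer edge higher
- lime_lever (a joint): lime rack's lever (rad): 0 at rest (gate down), 0.42 fully pressed (paddle 49 mm lower, gate 54 mm up). Spring return, 3.3 N at the paddle rising to 6.5 N. The gate clears a lime at about 0.27; meanwhile a pin rises behind that lime and holds the rest, so a full press frees one. Let up below 0.1, the queue rolls to the gate within 1 s
- clem_rack: clementine rack, fixed. +x runs from paddle to tray (roughly away from the robot), z up; origin on the table below the lever's pivot. Base x -145 to 275 mm, 100 wide; pivot posts 106 high at x 0, y +-47; wire lane x -20 to 185, rails 100 high at the back, 70 at the gate, holds three clementines; red gate at x 130; white tray 120 x 110, x 160 to 280, walls 63 high, end wall 82, floor 12
- clem_paddle (a point): middle of the top face of the blue paddle (36 along the lever x 32 mm, 8 thick) of the clementine rack's rocking lever, 120 mm from the pivot on the robot's side; 126 mm above the table at rest, about 77 fully down, nothing below it but the base. At rest it leans 0.2 rad, outer edge higher
- clem_lever (a joint): clementine rack's lever (rad): 0 at rest (gate down), 0.42 fully pressed (paddle 49 mm lower, gate 54 mm up). Spring return, 3.3 N at the paddle rising to 6.5 N. The gate clears a clementine at about 0.27; meanwhile a pin rises behind that clementine and holds the rest, so a full press frees one. Let up below 0.1, the queue rolls to the gate within 1 s
- lime1: green lime, a ball 44 mm across, origin at its centre; first in the queue, against the gate
- lime2: green lime, a ball 44 mm across, origin at its centre; second in the queue
- lime3: green lime, a ball 44 mm across, origin at its centre; last in the queue
- clem1: orange clementine, a ball 44 mm across, origin at its centre; first in the queue, against the gate
- clem2: orange clementine, a ball 44 mm across, origin at its centre; second in the queue
- clem3: orange clementine, a ball 44 mm across, origin at its centre; last in the queue
- tape: roll of blue tape lying flat, 80 mm across, 24 mm high, between the racks; origin: centre of underside, as for all the following
- squeeze_bottle: yellow squeeze bottle, 52 mm across, 150 mm high
- mug: white mug, 80 mm across, 90 mm high, handle at its +y
- jar: amber jar with a white cap, 84 mm across, 110 mm high
- pan: open steel pan, 150 x 100 x 65 mm
- can: steel can with a paper band, 74 mm across, 110 mm high
Not all that is in view belongs to the job. What is shaped like the lime3 but pink or turquoise is not meant.

How it is judged:
On the way, in this order (a step that is already met when the one before it is completed fails the run):
1. the lime paddle is pressed and lifts the gate (value of joint lime_lever above 0.15 rad).
2. the first lime is in the tray, the second still in the lane (x of lime1 in the frame of lime_rack between 0.165 and 0.275 m and y of lime1 in the frame of lime_rack between -0.05 and 0.05 m and z of lime1 in the frame of lime_rack between 0.02 and 0.06 m and x of lime2 in the frame of lime_rack between -0.02 and 0.13 m and z of lime2 in the frame of lime_rack above 0.08 m), for 0.1 s.
3. the second lime is in the tray too (x of lime1 in the frame of lime_rack between 0.165 and 0.275 m and y of lime1 in the frame of lime_rack between -0.05 and 0.05 m and z of lime1 in the frame of lime_rack between 0.02 and 0.06 m and x of lime2 in the frame of lime_rack between 0.165 and 0.275 m and y of lime2 in the frame of lime_rack between -0.05 and 0.05 m and z of lime2 in the frame of lime_rack between 0.02 and 0.06 m), for 0.1 s.
At the end, for the whole second after the job is handed in: Two limes lie still (under 0.05 m/s) on the floor of the lime rack's tray, the third lime is in the lane behind the gate, all three clementines are in their lane, and both levers are back at rest (below 0.05 rad) (all of step 3 and x of lime3 in the frame of lime_rack between -0.02 and 0.13 m and z of lime3 in the frame of lime_rack above 0.08 m and value of joint each of lime_lever, clem_lever below 0.05 rad and x of each of clem1, clem2, clem3 in the frame of clem_rack below 0.13 m and z of each of clem1, clem2, clem3 in the frame of clem_rack above 0.08 m and linear speed of each of lime1, lime2, lime3 below 0.05 m/s); the robot touches nothing.
It fails at once if the third lime is let out (x of lime3 in the frame of lime_rack above 0.15 m).
It fails at once if the clementine lever is pressed (value of joint clem_lever above 0.1 rad).
It fails at once if the robot touches a fruit (contact force between any of the fingers, the arm and lime1 above 0.3 N or contact force between any of the fingers, the arm and lime2 above 0.3 N or contact force between any of the fingers, the arm and lime3 above 0.3 N or contact force between any of the fingers, the arm and clem1 above 0.3 N or contact force between any of the fingers, the arm and clem2 above 0.3 N or contact force between any of the fingers, the arm and clem3 above 0.3 N).
It fails at once if a fruit is lifted (height (world z) of any of lime1, lime2, lime3, clem1, clem2, clem3 above 0.15 m).
It fails at once if another thing on the table is moved more than 25 mm or lifted or tipped (distance of any of tape, squeeze_bottle, mug, jar, pan, can from where it was at the start of the episode above 0.025 m or angle between any of tape, squeeze_bottle, mug, jar, pan, can's own z axis and vertical above 0.4 rad).
It also fails if it takes over 42 s, if anything falls off the work surface, if the arm or the gripper's body presses on something with over 40 N, if the wrist force passes 120 N, or if a joint passes its speed limit or range.

## Working session

There is one attempt and no reset: what is moved stays moved. The work goes in short steps, each a Python script; the robot and the scene stay as the last script left them, time stands still between calls to the robot, and variables do not carry over. Pictures are saved under pics/ and viewed, and the job is handed in when it is done.

```bash
mkdir -p pics; ls; python3 - <<'E'
from plant import manip, effector, readout, imaging
import cv2
s=readout.read_state();print(s, manip.tip_reach)
for c in ("scene","top"):
    cv2.imwrite(f"pics/{c}0.png",imaging.capture(c))
    m=imaging.camera_model(c);print(c,m)
    for t in ("lime_paddle","lime1","clem_paddle"):
        for r in imaging.landmark_of(t,c)[:3]: print(c,t,r)
E
```

```text
pics
{'clock': 0.0, 'qpos': array([ 1.55261578e+00,  3.85565625e-01,  6.60356473e-03, -5.10969794e-04,
       -1.19400821e+00, -2.58562474e-01]), 'joint_vel': array([ 1.07029275e-03,  9.84738544e-04, -5.55194598e-05,  4.22325190e-04,
        4.13605395e-04, -1.76910195e-03]), 'tau': array([-1.28809156e-04, -3.92283189e+01,  1.88396895e+01,  4.18606952e+00,
       -4.62618365e-03,  1.06455559e-05]), 'tool_pos': array([0.1706118 , 0.60066653, 0.2412056 ]), 'tcp_rot': array([ 9.90428309e-01, -1.38023649e-01, -1.05417603e-04,  1.10760247e-03]), 'force': array([ 0.89425296, -0.72361201, -0.07217941]), 'wrist_torque': array([ 0.04662613, -0.01703186,  0.01035331]), 'grip_width': 0.08508948197552405} 0.011
scene {'camera_matrix': array([[522.76003229,   0.        , 274.52072329],
       [  0.        , 522.76003229, 217.62089254],
       [  0.        ,   0.        ,   1.        ]]), 'eye': array([ 1.13587189, -0.48534347,  1.15477629]), 'attitude': array([ 0.87365135,  0.3871339 , -0.12034902, -0.26902933])}
scene lime_paddle {'position': [307.8, 127.0], 'confidence': 0.97}
scene lime1 {'pos
[... 209 characters left out ...]
6], 'confidence': 0.57}
top {'camera_matrix': array([[405.37355124,   0.        , 286.16155857],
       [  0.        , 405.37355124, 210.96339602],
       [  0.        ,   0.        ,   1.        ]]), 'eye': array([ 0.53368022, -0.0098657 ,  1.17239713]), 'attitude': array([ 0.71139801, -0.7017196 ,  0.01899107, -0.03379081])}
top lime_paddle {'position': [191.3, 266.3], 'confidence': 0.71}
top lime_paddle {'position': [144.8, 256.7], 'confidence': 0.67}
top lime1 {'position': [251.3, 235.3], 'confidence': 0.77}
top lime1 {'position': [252.0, 176.4], 'confidence': 0.76}
top lime1 {'position': [193.9, 180.9], 'confidence': 0.69}
top clem_paddle {'position': [379.9, 240.6], 'confidence': 0.69}
```

View pics/scene0.png

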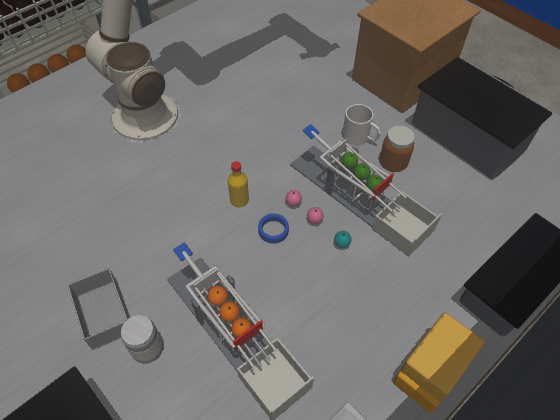

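View pics/top0.png

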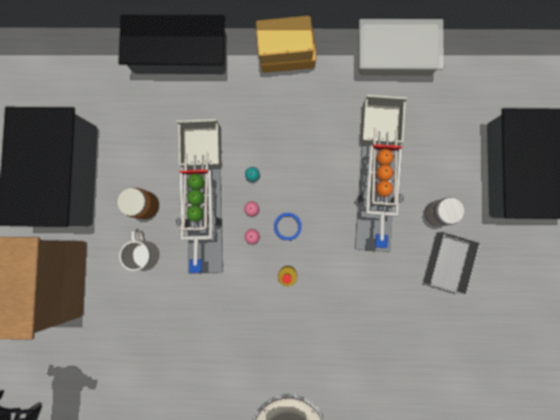

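The top view shows the limes in the left rack, with its blue paddle near (195,267). In the scene view that paddle is near (311,131). I'll segment the blue and triangulate it.

```bash
cat > h.py <<'E'
import numpy as np, cv2
from scipy.spatial.transform import Rotation as R
from plant import imaging
def ray(c,uv):
    m=imaging.camera_model(c);d=np.linalg.inv(m['camera_matrix'])@[uv[0],uv[1],1]
    d=R.from_quat(m['attitude']).apply(d);return np.array(m['eye']),d/np.linalg.norm(d)
def atz(c,uv,z):
    e,d=ray(c,uv);return e+d*(z-e[2])/d[2]
def tri(a,b):
    A=0;B=0;rs=[ray(*a),ray(*b)]
    for e,d in rs:
        P=np.eye(3)-np.outer(d,d);A=A+P;B=B+P@e
    p=np.linalg.solve(A,B);return p,[np.linalg.norm(np.cross(p-e,d)) for e,d in rs]
def blobs(img,lo,hi,amin=15):
    m=cv2.inRange(cv2.cvtColor(img,cv2.COLOR_BGR2HSV),lo,hi)
    n,l,s,c=cv2.connectedComponentsWithStats(m)
    return [(c[i].round(1),s[i]) for i in range(1,n) if s[i][4]>=amin]
E
python3 - <<'E'
from h import *
for c in("scene","top"):
    im=cv2.imread(f"pics/{c}0.png")
    print(c,'blue',[(list(a),b.tolist()) for a,b in blobs(im,(105,150,60),(125,255,255))])
    print(c,'green',[(list(a),b.tolist()) for a,b in blobs(im,(40,120,20),(75,255,255))])
    print(c,'red',[(list(a),b.tolist()) for a,b in blobs(im,(170,150,60),(180,255,255))+blobs(im,(0,200,60),(4,255,255))])
E
python3 -c "
import cv2
a=cv2.imread('pics/scene0.png')[90:250,280:440];b=cv2.imread('pics/top0.png')[140:300,150:310]
import numpy as np
cv2.imwrite('pics/z.png',cv2.resize(np.hstack([a,b]),(800,400)))"
```

```text
scene blue [([np.float64(540.1), np.float64(9.5)], [503, 0, 57, 30, 872]), ([np.float64(309.9), np.float64(130.6)], [303, 125, 16, 13, 89]), ([np.float64(273.2), np.float64(226.1)], [259, 214, 30, 25, 206]), ([np.float64(181.8), np.float64(250.6)], [174, 243, 18, 17, 140])]
scene green [([np.float64(349.7), np.float64(159.4)], [342, 153, 16, 14, 158]), ([np.float64(362.0), np.float64(170.6)], [355, 164, 15, 14, 169]), ([np.float64(373.7), np.float64(181.2)], [367, 175, 15, 14, 139])]
scene red []
top blue [([np.float64(287.3), np.float64(225.5)], [275, 214, 26, 26, 128]), ([np.float64(380.8), np.float64(241.8)], [376, 235, 11, 12, 93]), ([np.float64(195.2), np.float64(266.7)], [190, 260, 11, 12, 95])]
top green [([np.float64(194.9), np.float64(196.9)], [188, 174, 15, 47, 539])]
top red []
```

View pics/z.png

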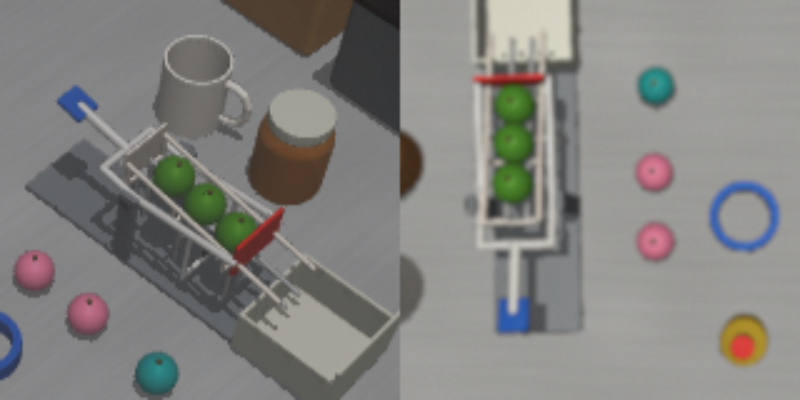

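The crops show three limes queued behind the red gate, and the paddle stands clear of the mug.

```bash
python3 - <<'E'
from h import *
from plant import manip
p,e=tri(("scene",(309.9,130.6)),("top",(195.2,266.7)));print("lime pad",p,e, atz("scene",(309.9,130.6),.126),atz("top",(195.2,266.7),.126))
p2,e2=tri(("scene",(181.8,250.6)),("top",(380.8,241.8)));print("clem pad",p2,e2)
g,e3=tri(("scene",(362.0,170.6)),("top",(194.9,197.3)));print("lime2",g,e3)
print("tray mid",atz("top",(199.5,142),.07))
d=g-p;print("yaw",np.arctan2(d[1],d[0]),np.hypot(*d[:2]))
yaw=np.arctan2(d[1],d[0])
for extra in (0,np.pi/2,-np.pi/2,np.pi):
    q=(R.from_euler('z',yaw+extra)*R.from_euler('x',np.pi)).as_quat()
    for z in (.2,.06): print(extra,q,manip.inverse_kinematics([p[0],p[1],z],q))
E
```

```text
lime pad [0.46520432 0.24675362 0.12109695] [np.float64(0.0010159569581399085), np.float64(0.0010159569581399562)] [0.46891342 0.24416786 0.126     ] [0.46490889 0.24473935 0.126     ]
clem pad [ 0.53578622 -0.23245248  0.11902886] [np.float64(7.843348805664967e-05), np.float64(7.843348805672741e-05)]
lime2 [0.6473895  0.2570529  0.10715436] [np.float64(0.001472703365926769), np.float64(0.0014727033659268068)]
tray mid [0.80478646 0.25713148 0.07      ]
yaw 0.0564718596936091 0.18247606529431204
0 [9.99601393e-01 2.82321781e-02 1.72872232e-18 6.12079323e-17] [ 7.96007024e-01  2.54548797e-01 -2.95806531e-01  4.44089210e-16
 -1.02044100e+00  8.31261163e-01]
0 [9.99601393e-01 2.82321781e-02 1.72872232e-18 6.12079323e-17] [ 7.96007024e-01  4.30374844e-01 -4.57810071e-01  4.44089210e-16
 -6.82611412e-01  8.31261163e-01]
1.5707963267948966 [6.86861759e-01 7.26788088e-01 4.45029353e-17 4.20581527e-17] [ 0.79600702  0.2545488  -0.29580653  0.         -1.020441    2.40205749]
1.5707963267948966 [6.86861759e-01 7.26788088e-01 4.45029353e-17 4.20581527e-17] [ 0.79600702  0.43037484 -0.45781007  0.         -0.68261141  2.40205749]
-1.5707963267948966 [ 7.26788088e-01 -6.86861759e-01 -4.20581527e-17  4.45029353e-17] [ 0.79600702  0.2545488  -0.29580653  0.         -1.020441   -0.73953516]
-1.5707963267948966 [ 7.26788088e-01 -6.86861759e-01 -4.20581527e-17  4.45029353e-17] [ 0.79600702  0.43037484 -0.45781007  0.         -0.68261141 -0.73953516]
3.141592653589793 [-2.82321781e-02  9.99601393e-01  6.12079323e-17 -1.72872232e-18] [ 7.96007024e-01  2.54548797e-01 -2.95806531e-01 -4.44089210e-16
 -1.02044100e+00 -2.31033149e+00]
3.141592653589793 [-2.82321781e-02  9.99601393e-01  6.12079323e-17 -1.72872232e-18] [ 7.96007024e-01  4.30374844e-01 -4.57810071e-01 -4.44089210e-16
 -6.82611412e-01 -2.31033149e+00]
```

```bash
cat >> h.py <<'E'
P=np.array([0.466,0.2455]); YAW=0.045
Q=(R.from_euler('z',YAW)*R.from_euler('x',np.pi)).as_quat()
E
python3 - <<'E'
from h import *
from plant import manip, effector, readout
effector.grip(0.0,20)
manip.move_linear([0.2,0.45,0.27],max_speed=.3)
manip.goto([P[0],P[1],0.22],Q)
manip.move_linear([P[0],P[1],0.165],max_speed=.15)
s=readout.read_state();print(s['clock'],s['tool_pos'],s['force'],s['grip_width'])
for c in("scene","top","wrist"): cv2.imwrite(f"pics/{c}1.png",imaging.capture(c))
a=cv2.imread('pics/scene1.png')[70:230,260:420];b=cv2.imread('pics/wrist1.png')
cv2.imwrite('pics/z1.png',np.hstack([cv2.resize(a,(400,400)),cv2.resize(b,(400,400))]))
E
```

```text
3.6417 [0.46615796 0.24639959 0.16558466] [-0.46776356  1.00014326  0.27678486] -3.029870716237787e-05
```

View pics/z1.png

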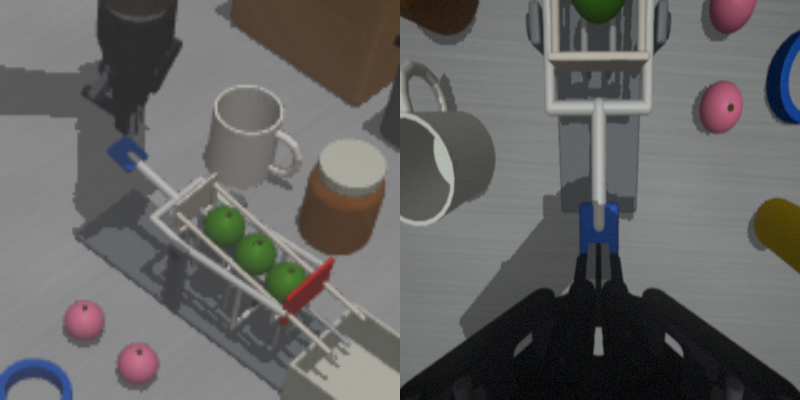

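The fingertips are centred laterally on the paddle. In the wrist view the blue spans about columns 580–617 of the composite. Next I'll check the paddle's position along the lever.

```bash
python3 - <<'E'
from h import *
im=cv2.imread('pics/wrist1.png')
bl=blobs(im,(105,120,40),(125,255,255),100);print([(b.tolist()) for a,b in bl])
for a,b in bl:
    x,y,w,h,_=b
    for uv in((x,y),(x+w,y),(x+w/2,y)): print(uv,atz("wrist",uv,.122))
imaging.capture("wrist");print(imaging.landmark_of("lime_paddle","wrist"))
r=imaging.landmark_of("lime_paddle","wrist")
if r: print(atz("wrist",r[0]['position'],.126))
E
```

```text
[[514, 33, 46, 97, 2706], [251, 212, 55, 55, 2027]]
(np.int32(514), np.int32(33)) [0.58462588 0.13713946 0.122     ]
(np.int32(560), np.int32(33)) [0.58564219 0.11481236 0.122     ]
(np.float64(537.0), np.int32(33)) [0.5851341  0.12597442 0.122     ]
(np.int32(251), np.int32(212)) [0.48766015 0.26298368 0.122     ]
(np.int32(306), np.int32(212)) [0.48911635 0.23174314 0.122     ]
(np.float64(278.5), np.int32(212)) [0.48838839 0.24736049 0.122     ]
[{'position': [276.9, 244.3], 'confidence': 0.85}]
[0.47014444 0.24690144 0.126     ]
```

The wrist view gives a 31 mm paddle width and a centre at about (0.470, 0.247), so I'm adjusting x to 0.469. Now the first press, done in steps with force checks.

```bash
cat >> h.py <<'E'
P=np.array([0.469,0.247])
def press(tag):
    from plant import manip, readout
    manip.move_linear([*P,0.145],max_speed=.15)
    z0=readout.read_state()['force'][2]
    for z in (.130,.115,.100,.094,.091,.088,.086,.084):
        manip.move_linear([*P,z],max_speed=.08)
        s=readout.read_state();f=s['force'][2]-z0
        print(z,s['tool_pos'].round(4),s['force'].round(1),round(f,1),round(s['clock'],2))
        if f>18: break
    manip.hold(0.6)
    for c in("scene","top"): cv2.imwrite(f"pics/{c}{tag}.png",imaging.capture(c))
    a=cv2.imread(f'pics/scene{tag}.png')[90:270,280:460];b=cv2.imread(f'pics/top{tag}.png')[110:290,110:290]
    cv2.imwrite(f'pics/z{tag}.png',cv2.resize(np.hstack([a,b]),(800,400)))
    print(readout.read_state()['clock'],readout.read_state()['force'])
E
python3 -c "
from h import *
press('p1')"
```

```text
0.13 [0.4697 0.2477 0.1309] [0.1 0.8 3.5] 2.6 4.56
0.115 [0.4691 0.247  0.1153] [0.8 1.3 0.8] -0.1 4.89
0.1 [0.4696 0.2471 0.1009] [ 0.2 -0.5  7. ] 6.1 5.22
0.094 [0.4698 0.2472 0.0952] [-0.2 -0.2  6.3] 5.4 5.47
0.091 [0.4701 0.2472 0.0925] [ 1.7 -0.5  7.8] 6.9 5.72
0.088 [0.4705 0.2473 0.0901] [ 0.8 -1.7  8.4] 7.5 5.97
0.086 [0.4707 0.2473 0.0895] [-1.8 -2.2 17. ] 16.1 6.22
0.084 [0.4708 0.2473 0.0889] [-3.  -3.4 25.2] 24.3 6.47
7.175 [-5.18665252 -3.6652458  26.44829267]
```

View pics/zp1.png

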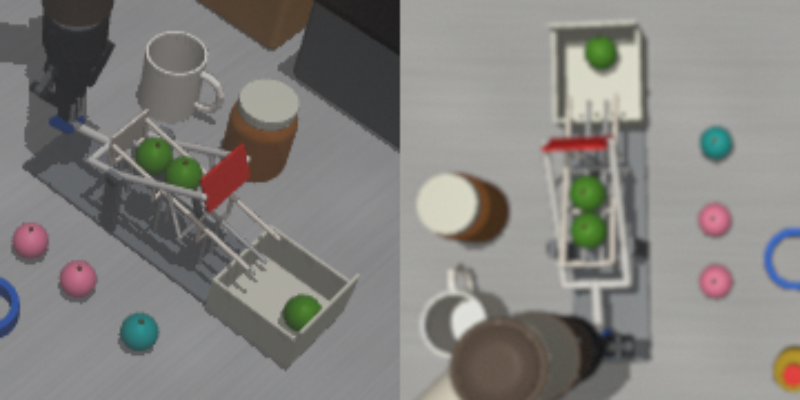

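The stop was felt at 24 N. One lime is in the tray (about (600,52) in the composite) and two are held in the lane. Letting the paddle up.

```bash
cat > rel.py <<'E'
import sys
from h import *
from plant import manip, readout
tag=sys.argv[1]
manip.move_linear([*P,0.165],max_speed=.1)
manip.hold(1.5)
s=readout.read_state();print(s['clock'],s['tool_pos'],s['force'])
for c in("scene","top"): cv2.imwrite(f"pics/{c}{tag}.png",imaging.capture(c))
a=cv2.imread(f'pics/scene{tag}.png')[90:270,280:460];b=cv2.imread(f'pics/top{tag}.png')[110:290,110:290]
cv2.imwrite(f'pics/z{tag}.png',cv2.resize(np.hstack([a,b]),(800,400)))
E
python3 rel.py r1
```

```text
9.6333 [0.46899098 0.24699864 0.16498956] [-0.24342908  0.24083752  0.04298641]
```

View pics/zr1.png

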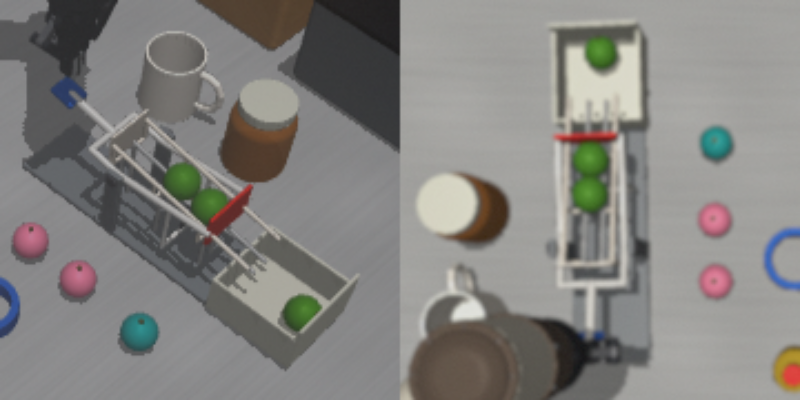

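The paddle is up, the gate is down and the next lime is at the gate. Pressing again.

```bash
python3 -c "
from h import *
press('p2')"
```

```text
0.13 [0.4698 0.2478 0.1309] [-0.   1.3  2.8] 2.3 10.35
0.115 [0.4691 0.2471 0.1153] [0.3 0.7 1.8] 1.2 10.68
0.1 [0.4696 0.2472 0.1009] [-1.2  0.2  6.1] 5.6 11.02
0.094 [0.4698 0.2472 0.0952] [0.6 0.2 5.2] 4.7 11.27
0.091 [0.4701 0.2473 0.0925] [ 0.9 -0.4  7.1] 6.6 11.52
0.088 [0.4705 0.2473 0.0901] [ 0.5 -1.5  8.8] 8.2 11.77
0.086 [0.4707 0.2473 0.0895] [-1.7 -2.1 17. ] 16.5 12.02
0.084 [0.4708 0.2473 0.089 ] [-4.7 -3.9 25.7] 25.2 12.27
12.9667 [-5.23670429 -4.12417128 24.59233154]
```

View pics/zp2.png

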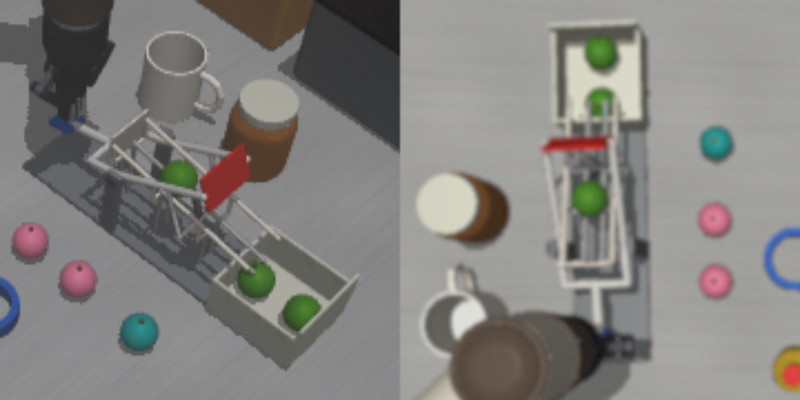

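The second lime has dropped into the tray, at about (600,102) in the composite, and the third is held in the lane. I'll release and look at where the second one settles.

```bash
python3 - <<'E'
from h import *
from plant import manip
manip.hold(0.5)
E
python3 rel.py r2; python3 - <<'E'
from h import *
for t in ('p2','r2'):
    im=cv2.imread(f"pics/top{t}.png")
    for a,b in blobs(im,(40,120,20),(75,255,255)): print(t,a,b[4],atz("top",a,.034),atz("top",a,.107))
    im=cv2.imread(f"pics/scene{t}.png")
    for a,b in blobs(im,(40,120,20),(75,255,255)): print(t,'scene',a,b[4],atz("scene",a,.034),atz("scene",a,.107))
E
```

```text
15.925 [0.46901867 0.24699648 0.16500154] [1.64259481 0.39646999 0.73340936]
p2 [199.9 133.1] 145 [0.83959451 0.26548889 0.034     ] [0.81997768 0.2478317  0.107     ]
p2 [199.2 154.6] 54 [0.77704892 0.26559568 0.034     ] [0.76144284 0.24793165 0.107     ]
p2 [194.8 198.9] 174 [0.64963657 0.27424026 0.034     ] [0.64220084 0.25602189 0.107     ]
p2 scene [360.8 168.1] 144 [0.60575652 0.31452396 0.034     ] [0.64028475 0.26242586 0.107     ]
p2 scene [396.1 215.8] 151 [0.77631848 0.26368476 0.034     ] [0.79973742 0.21489799 0.107     ]
p2 scene [415.3 229.4] 152 [0.83678656 0.26759513 0.034     ] [0.85626702 0.21855366 0.107     ]
r2 [199.9 133. ] 144 [0.83988651 0.26549778 0.034     ] [0.82025096 0.24784002 0.107     ]
r2 [199.2 154.6] 53 [0.77704892 0.26559568 0.034     ] [0.76144284 0.24793165 0.107     ]
r2 [195.4 181.1] 176 [0.70054696 0.27412259 0.034     ] [0.68984659 0.25591177 0.107     ]
r2 scene [373.8 181.1] 142 [0.66063976 0.30681697 0.034     ] [0.69159326 0.25522085 0.107     ]
r2 scene [396.2 215.8] 148 [0.77649314 0.26387709 0.034     ] [0.79990071 0.21507778 0.107     ]
r2 scene [415.3 229.5] 155 [0.83698114 0.26735666 0.034     ] [0.85644892 0.21833072 0.107     ]
```

View pics/zr2.png

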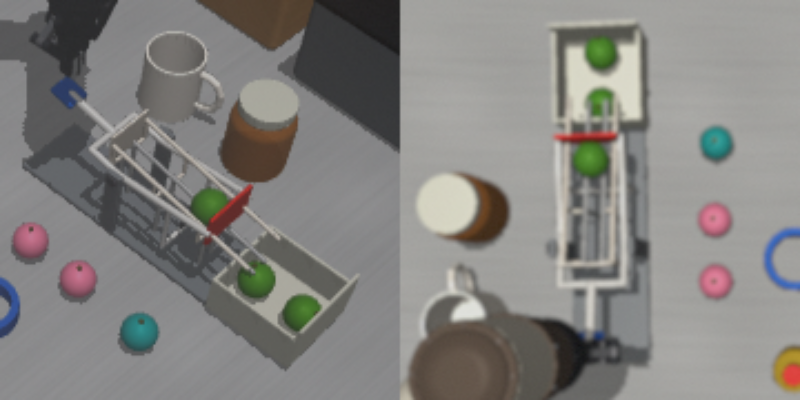

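Measured from the pivot at x ≈ 0.589, the tray limes lie at about 0.187 and 0.249 m in the rack frame, and both are at rest. The third is behind the lowered gate at about 0.10 m. I'll back off and hand in.

```bash
python3 - <<'E'
from h import *
from plant import manip, readout
manip.move_linear([*P,0.22],max_speed=.15)
manip.hold(.5)
a=imaging.capture("scene");cv2.imwrite("pics/end.png",a)
s=readout.read_state();print(s['clock'],s['force'])
manip.sign_off()
E
```

```text
17.0917 [-0.84168043 -0.11064083 -0.89139615]
the job is handed in; nothing more can be done
```

View pics/end.png

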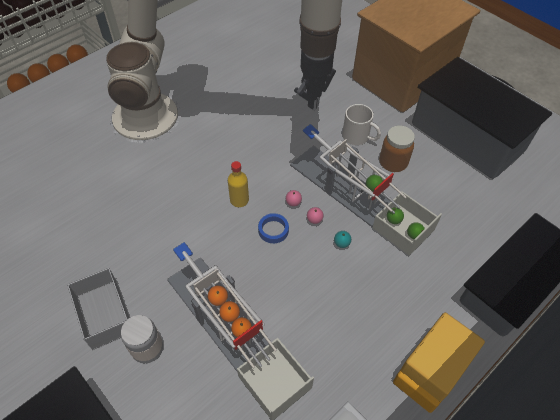

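I let exactly two limes out and handed the job in at about 17.1 s; no verdict was reported. With the fingers closed, I pressed the lime paddle down to its stop twice (about 25 N felt each time) and let it come right up after each press.

In the last pictures:
- **Limes:** Two lie still on the tray floor, at about 0.187 and 0.249 m in the rack frame. The third is in the lane behind the lowered gate, at about 0.10 m.
- **Paddle and arm:** The lime paddle is back up and the arm stands clear above it, with only sensor noise in the wrist force.
- **Other things:** The clementines, their paddle and the other objects look unmoved.

No check failed. The first triangulation of the paddle and the wrist camera disagreed by about 4 mm along the lever, so I moved the press point 3 mm, close to the wrist value.

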